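# Set out the cruet row on the dining table

### The arm

A 6-joint arm with a two-finger parallel gripper is mounted at the origin on the work surface; the furniture and walls round the work are solid. World frame = base frame: x ahead of the robot, y to its left, z up, the work surface at z = 0. Lengths are in m, angles in rad, forces in N, time in s.
With the tool pointing down it reaches from about 0.275 to 0.825 m from the base axis. Payload 4.9 kg.
Tool frame: the origin (TCP) lies midway between the tips of the shut fingers; the grasp point (between the pads) lies 19 mm behind it; z points along the fingers, y is the line along which they close (so a half turn about z gives the same grasp; the last joint's range is limited). The gripper opens to 85 mm and grips with 20 to 120 N. Pads are 22 mm wide; open, the fingers measure 114 mm over their backs; the gripper's body (76 mm by 85 mm) begins 54 mm behind the grasp point. The pads swing forward as they close: fully open they stand 13 mm farther back than shut.
Start: joints at [1.012, 0.326, -0.193, 1.052, 0, 1.437], TCP at [0.227, 0.501, 0.231] pointing down, gripper open.
Joint ranges: [-2.65, 2.65], [-0.97, 1.79], [-1.3, 1.35], [-1.93, 2.1], [-1.47, 1.37], [-3.14, 3.14]. Speed limits (rad/s): [2.57, 2.57, 3.14, 3.14, 3.14, 3.14].

### API

Orientations are given as a unit quaternion [w, x, y, z].
In Python, from cell import robot gives the robot as it stands.
- The arm moves only by the tool step_arm, never from a script. Its argument "plan" is text: rows parted by semicolons, each of 5 numbers parted by spaces: the shift along the world's x, y, z in mm, then the turn about the world's z in degrees, then the opening, from 0 (shut) to 1 (fully open). In form: dx dy dz yaw claw; .... A call has 1 to 8 rows; each row is the pose to reach, as a shift and turn from the pose commanded when the call began; what a row does not reach only later rows make up. A row lasts 1/12 s, in which the tool goes at most 41.7 mm and 7.16 degrees, less where a joint would pass 70% of its speed; a pose out of reach is approached as far as the arm can. A call with a gripper value outside its range is refused whole. The fingers move at their own pace and stop on an object; "grip_force" is the grip in N (left out, the last holds). Time passes only in rows, so rows that repeat a pose let the fingers close. It gives the time, the measured TCP pose, the force, the opening and the grip force at its end, in the units of the state.
- robot.get_obs(): the state, without advancing time (a new reading comes with each control period).
- robot.camera(name): name is "scene" or "top" or "wrist"; returns the picture (384x512x3 uint8, red, green, blue); there is no depth.
- robot.calibration(name): a dict with "fx", "fy", "cx", "cy" (pixels), "k1" (the pictures are not rectified: a ray, as slopes to the right and down, at radius r is drawn at 1 + k1 r^2 times it, then the intrinsics apply), "world_to_cam" (4x4, takes a point from world to camera coordinates). Camera axes: x right, y down, z forward; pixel columns grow to the right and rows downward; lengths in m; the calibration is good to about 2 mm. A picture is of the moment at which its call begins: read the wrist's pose just before it. calibration takes no time and is no camera call; for the wrist camera it gives the pose at the moment of the call.
- robot.job_done(): hands the job in; it is judged then, once.
Trained networks look in the newest picture that a camera, given by its name, has taken for a name from the list of things; names that differ only in an ending like _2 or _b are one class to them, and where a whole thing is asked for, a point or a joint stands for the part that bears it (a point fixed in the world has none). Each returns a list of dicts, best first, with "conf" (0 to 1); they miss things now and then, are a little off and sometimes report something else, mostly with a low value. They report only what shows in the picture. A call takes as long as a camera call. They do not tell look-alikes from the thing itself.
- robot.find_in(query, camera): "point" ([x, y, z] in m, in world coordinates, good to about 4 mm: the middle of the surface that is visible of it).
- robot.place_of(query, camera): "point" ([x, y, z] in m, in world coordinates, good to about 4 mm: a listed point, or the origin of a listed thing).
The state is a dict: "time": time; "q": joint angles; "joint_velocities": joint speeds; "effort": joint torques, N m; "tool_pos": TCP position; "tool_rot": TCP orientation; "contact_force": force on the tool from outside, world axes, zero at the start; "torque": the same for the moment, N m; "gripper_width": finger opening in m; "gripper_force": force on a finger pad.
Only numpy, scipy, OpenCV 4.12 (cv2) and the standard library are available. Lean on these libraries where they do the work, as an engineer would, in place of code of your own. Each camera call takes 0.05 s, during which the arm holds its last target. There are 200 camera calls.

### The job

Lay out the middle of the dining table between the two pepper mills, which stay where they are: the thick round white coaster goes halfway between the mills with the tea light standing on top of its centre, the glass salt shaker stands halfway between the tea light and the shorter dark mill, and the spice jar halfway between the tea light and the taller pale mill, all in one straight line. Lay the teaspoon in front of the tea light, on the robot's side, centred on it, parallel to the row and about 10 cm from the row's line. Leave the standing things upright and let everything go; the tomato, the garlic and the other things on the table stay where they are.

Things in the scene. Friction and masses are not known exactly. Their poses are not given: they have to be found in the camera images.
- dark_mill: Dark brown wooden pepper mill, the shorter of the two, 58 mm across and 170 mm high, fixed to the table. Origin: centre of its underside. Its y axis (either way) lies along the straight line from mill to mill, its x axis points across that line, away from the robot. The mills' axes are 380 mm apart; either mill may be on the left.
- pale_mill: Pale wooden pepper mill, the taller one, 58 mm across and 200 mm high, fixed to the table. Origin: centre of its underside; axes parallel to those of the dark mill.
- coaster: Loose round coaster, white glazed top on a thin cork foot, 54 mm across and 18 mm thick, flat on top. Origin: centre of its underside, z up. It can be gripped across its edge, fingertips close to the table.
- candle: Loose tea light: red wax in a metal cup, 38 mm across and 15 mm high. Origin: centre of its underside, z up.
- shaker: Loose glass salt shaker with a rounded grey cap, 44 mm across and 90 mm high; the body up to 74 mm, then the narrower cap (34 mm). Origin: centre of its underside, z up. Grip it about 50 mm above the table.
- spice_jar: Loose spice jar with a wide yellow screw lid, 42 mm across and 96 mm high. Origin: centre of its underside, z up. Grip it about 55 mm above the table.
- spoon: Loose teaspoon with a red handle lying flat, 132 mm long, at most 26 mm wide and 11 mm high. Origin: middle of its length, at table height; its x axis runs along its length. Grip it across the middle, fingertips close to the table.
- garlic_bulb: Garlic bulb, 60 mm across and 59 mm high, a loose bystander to be left alone. Origin: centre of its underside.
- tomato: Tomato, 69 mm across and 71 mm high, a loose bystander to be left alone. Origin: centre of its underside.
Things that resemble listed ones, but are neither listed nor needed, are in the scene too. Of the things like the coaster, leave any that is orange or yellow; of the rest the smaller one is meant.

How it is judged:
At the end, for the whole second after the job is handed in: Coaster flat midway between the mills; tea light upright on it, 12 mm; shaker halfway from there to the dark mill, spice jar to the pale one, upright; each 15 mm. Spoon flat, robot side, centred, 100 mm from the mills' line (17 mm), parallel within 0.2 rad. All at rest (x of coaster in the frame of dark_mill between -0.015 and 0.015 m and horizontal distance between coaster and dark_mill between 0.175 and 0.205 m and horizontal distance between coaster and pale_mill between 0.175 and 0.205 m and angle between each of coaster, candle, shaker, spice_jar's own z axis and vertical below 0.1 rad and height (world z) of each of coaster, shaker, spice_jar below 0.004 m and horizontal distance between candle and coaster below 0.012 m and height (world z) of candle between 0.015 and 0.021 m and x of shaker in the frame of dark_mill between -0.015 and 0.015 m and horizontal distance between shaker and dark_mill between 0.08 and 0.11 m and horizontal distance between shaker and pale_mill between 0.26 and 0.31 m and x of spice_jar in the frame of pale_mill between -0.015 and 0.015 m and horizontal distance between spice_jar and pale_mill between 0.08 and 0.11 m and horizontal distance between spice_jar and dark_mill between 0.26 and 0.31 m and x of spoon in the frame of dark_mill between -0.117 and -0.083 m and horizontal distance between spoon and coaster between 0.08 and 0.122 m and horizontal distance between spoon and dark_mill below 0.232 m and horizontal distance between spoon and pale_mill below 0.232 m and angle between the x axis of spoon and the y axis of dark_mill, either way round below 0.2 rad and height (world z) of spoon below 0.006 m and linear speed of each of coaster, candle, shaker, spice_jar, spoon below 0.02 m/s); the robot touches nothing.
It fails at once if the garlic bulb is disturbed (moved more than 20 mm) (distance of garlic_bulb from where it was at the start of the episode above 0.02 m).
It fails at once if the tomato is disturbed (moved more than 20 mm) (distance of tomato from where it was at the start of the episode above 0.02 m).
It also fails if it takes over 139 s, if anything falls off the work surface, if the arm or the gripper's body presses on something with over 40 N, if the wrist force passes 120 N, or if a joint passes its speed limit or range.

## Working session

There is one attempt and no reset: what is moved stays moved. The work goes in short steps, Python scripts to look and compute and a tool call to move; the robot and the scene stay as the last step left them, time stands still between calls to the robot, and variables do not carry over. Pictures are saved under pics/ and viewed, at most 14 in all, crops included, and the job is handed in when it is done.

Besides the shell and the picture viewer there is one more tool, called after "Call:" as a command line: name --argument value ..., lists and objects as JSON in quotes. step_arm: Moves the arm, as the interface text tells. Its arguments: {"type":"object","properties":{"plan":{"type":"string"},"grip_force":{"type":"number"}},"required":["plan"]}

```bash
mkdir -p pics; ls
python3 - <<'E'
from cell import robot
import cv2,numpy as np
for c in ("scene","top"):
    im=robot.camera(c); cv2.imwrite(f"pics/{c}0.png",im[:,:,::-1])
    k=robot.calibration(c); print(c,np.round(k["fx"]),k["k1"],np.round(np.linalg.inv(k["world_to_cam"])[:3,3],3))
    for n in "dark_mill pale_mill coaster candle shaker spice_jar spoon garlic_bulb tomato".split():
        print(n,[(np.round(d["point"],3).tolist(),round(d["conf"],2)) for d in robot.place_of(n,c)])
print(robot.get_obs()["time"])
E
```

```text
pics
scene 427.0 0.012328247932971513 [-0.163 -0.468  0.811]
dark_mill [([0.611, -0.16, 0.002], 0.8), ([0.392, 0.231, -0.0], 0.56)]
pale_mill [([0.654, 0.217, -0.001], 0.55)]
coaster [([0.417, -0.115, -0.0], 0.75), ([0.511, 0.214, -0.0], 0.69), ([0.514, -0.163, -0.0], 0.69), ([0.394, -0.384, 0.0], 0.68)]
candle [([0.427, -0.001, 0.001], 0.62)]
shaker [([0.393, 0.228, -0.001], 0.73)]
spice_jar [([0.411, 0.126, -0.004], 0.8), ([0.499, -0.327, -0.002], 0.58), ([0.508, 0.343, -0.0], 0.37)]
spoon [([0.416, -0.241, 0.003], 0.58)]
garlic_bulb [([0.501, -0.326, -0.002], 0.69)]
tomato [([0.509, 0.345, 0.001], 0.81)]
top 358.0 -0.09021480689426385 [0.37  0.004 1.208]
dark_mill [([0.608, -0.157, -0.002], 0.72)]
pale_mill [([0.655, 0.217, 0.001], 0.61), ([0.428, 0.003, -0.0], 0.2)]
coaster [([0.509, -0.162, -0.003], 0.63), ([0.506, 0.206, -0.0], 0.62), ([0.418, -0.112, -0.004], 0.55), ([0.394, -0.382, 0.001], 0.54)]
candle [([0.429, 0.002, -0.003], 0.68), ([0.417, -0.114, -0.003], 0.66)]
shaker [([0.392, 0.23, 0.003], 0.72)]
spice_jar [([0.408, 0.121, -0.001], 0.45)]
spoon [([0.422, -0.243, 0.0], 0.65)]
garlic_bulb [([0.501, -0.332, 0.001], 0.48)]
tomato [([0.506, 0.344, -0.005], 0.57)]
1.0
```

View pics/top0.png

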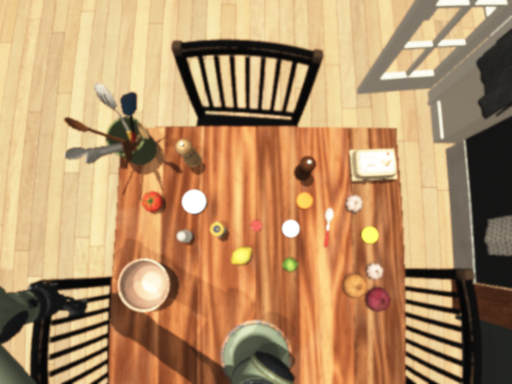

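View pics/scene0.png

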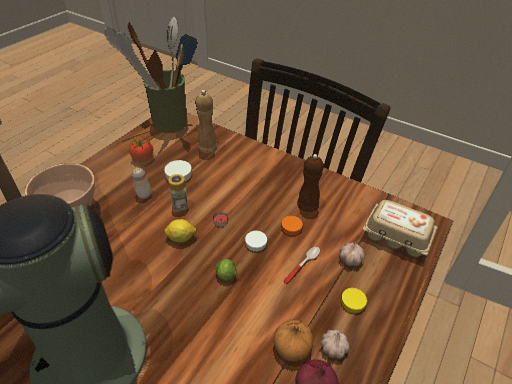

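Top view: dark mill base about (303,175), pale mill about (195,163). The small white coaster is at (290,228); the larger white one at (194,201) and the orange and yellow ones are decoys. Tea light (256,225), jar (218,230), shaker (184,237), spoon (328,228), running roughly along x. The scene view agrees.

```bash
cat > h.py <<'E'
import numpy as np,cv2
from cell import robot
from scipy.spatial.transform import Rotation as R
def ray(c,uv,k=None):
    k=k or robot.calibration(c); K=np.array([[k["fx"],0,k["cx"]],[0,k["fy"],k["cy"]],[0,0,1]])
    p=cv2.undistortPoints(np.array([[uv]],float),K,np.array([k["k1"],0,0,0]))[0,0]
    T=np.linalg.inv(k["world_to_cam"]); return T[:3,3],T[:3,:3]@np.array([*p,1])
def toz(c,uv,z,k=None):
    o,d=ray(c,uv,k); return o+d*(z-o[2])/d[2]
def proj(c,P,k=None):
    k=k or robot.calibration(c); p=(k["world_to_cam"]@np.array([*P,1]))[:3]; s=p[:2]/p[2]; s=s*(1+k["k1"]*s@s)
    return np.array([s[0]*k["fx"]+k["cx"],s[1]*k["fy"]+k["cy"]])
def tri(a,b):
    (o1,d1),(o2,d2)=ray(*a),ray(*b); t=np.linalg.lstsq(np.c_[d1,-d2],o2-o1,rcond=None)[0]
    return (o1+d1*t[0]+o2+d2*t[1])/2
def pose():
    o=robot.get_obs(); m=R.from_quat(np.roll(o["tool_rot"],-1)).as_matrix()
    return o["tool_pos"],np.degrees(np.arctan2(m[1,1],m[0,1])),m
def blob(im,c,P,rad,f,k=None):
    u=proj(c,P,k); m=f(im.astype(int)).astype(np.uint8)
    yy,xx=np.indices(m.shape); m[np.hypot(xx-u[0],yy-u[1])>rad]=0
    n,l,s,ce=cv2.connectedComponentsWithStats(m)
    if n<2: return None,m
    i=1+np.argmax(s[1:,4]); return ce[i],(l==i)
E
python3 - <<'E'
from h import *
p,y,m=pose(); print(np.round(p,4),"yaw of y axis",round(y,1)); print(np.round(m,2))
ims={c:robot.camera(c) for c in("scene","top")}
white=lambda i:(i.min(2)>150)
red=lambda i:(i[...,0]>110)&(i[...,1]<70)&(i[...,2]<80)
for n,P,f,r in(("coaster",(.418,-.113,.018),white,18),("candle",(.428,0,.015),red,14),("spoonred",(.40,-.24,.004),red,26),("spoonbowl",(.45,-.245,.005),white,18)):
    b={c:blob(ims[c],c,P,r,f) for c in ims}
    if all(v[0] is not None for v in b.values()):
        print(n,[(np.round(b[c][0],1),b[c][1].sum()) for c in b],np.round(tri(("scene",b["scene"][0]),("top",b["top"][0])),4))
for n in "dark_mill pale_mill coaster candle shaker spice_jar spoon".split():
  for c in("scene","top"):
    print(n,c,[np.round(d["point"],3).tolist() for d in robot.place_of(n,c)],"F",[np.round(d["point"],3).tolist() for d in robot.find_in(n,c)][:1])
w=robot.camera("wrist");cv2.imwrite("pics/w0.png",w[:,:,::-1]); k=robot.calibration("wrist");print(np.round(np.linalg.inv(k["world_to_cam"]),3))
big=cv2.hconcat([cv2.resize(ims["top"][185:265,255:355],(400,320),interpolation=2),cv2.resize(ims["scene"][185:285,220:345],(400,320),interpolation=2)])
cv2.imwrite("pics/crop.png",big[:,:,::-1])
E
```

```text
[0.2267 0.5011 0.2313] yaw of y axis 65.7
[[-0.91  0.41  0.  ]
 [ 0.41  0.91 -0.  ]
 [-0.   -0.   -1.  ]]
coaster [(array([255.8, 238.7]), np.int64(285)), (array([290.3, 228.1]), np.int64(258))] [ 0.4169 -0.1155  0.0172]
spoonbowl [(array([311.3, 253.8]), np.int64(123)), (array([328.6, 217.2]), np.int64(124))] [ 0.4545 -0.2465  0.0117]
dark_mill scene [[0.609, -0.156, 0.001]] F [[0.592, -0.168, 0.084]]
dark_mill top [[0.611, -0.16, 0.001]] F [[0.6, -0.152, 0.143]]
pale_mill scene [[0.658, 0.218, 0.003]] F [[0.639, 0.201, 0.096]]
pale_mill top [[0.653, 0.22, -0.002]] F [[0.646, 0.21, 0.143]]
coaster scene [[0.396, -0.382, -0.0], [0.509, 0.213, 0.004], [0.421, -0.114, -0.003]] F [[0.505, -0.166, 0.016]]
coaster top [[0.511, -0.159, -0.003], [0.391, -0.381, 0.004], [0.507, 0.206, -0.0], [0.417, -0.114, -0.003]] F [[0.416, -0.111, 0.015]]
candle scene [[0.431, 0.0, 0.004], [0.41, 0.125, -0.003]] F [[0.428, 0.004, 0.008]]
candle top [[0.392, 0.233, 0.002], [0.426, 0.004, -0.002]] F [[0.427, 0.007, 0.007]]
shaker scene [[0.395, 0.234, -0.0]] F [[0.384, 0.222, 0.051]]
shaker top [[0.607, -0.158, 0.003]] F [[0.39, 0.223, 0.081]]
spice_jar scene [[0.408, 0.124, -0.005], [0.418, -0.241, 0.001]] F []
spice_jar top [[0.409, 0.122, -0.002]] F [[0.409, 0.116, 0.096]]
spoon scene [[0.419, -0.239, 0.004]] F [[0.432, -0.239, 0.008]]
spoon top [[0.422, -0.238, -0.001], [0.418, -0.116, -0.003]] F [[0.499, -0.329, 0.038]]
[[ 0.412  0.869  0.274  0.157]
 [ 0.911 -0.393 -0.123  0.532]
 [ 0.     0.3   -0.954  0.374]
 [ 0.     0.     0.     1.   ]]
```

View pics/crop.png

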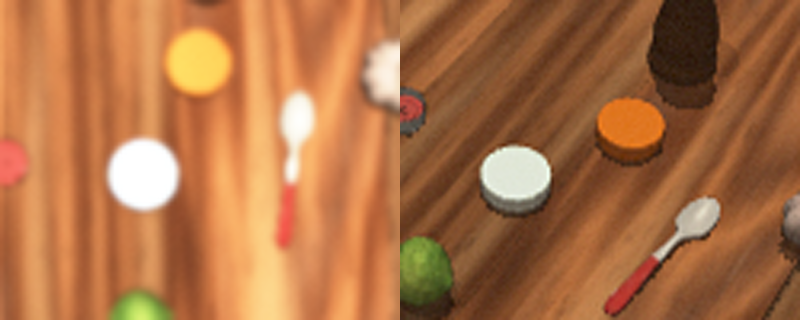

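The crop confirms it: the small white coaster and the spoon, with its bowl away from the robot. Both networks and the triangulation agree (coaster at (0.417, -0.115), top 17 mm; mills 379 mm apart). I'll move over the coaster.

Call:
step_arm --plan "190 -616 -30 24 1;190 -616 -30 24 1;190 -616 -30 24 1;190 -616 -30 24 1;190 -616 -30 24 1;190 -616 -30 24 1;190 -616 -30 24 1;190 -616 -30 24 1" --grip_force 30

```text
time: 3.22
tool_pos: [0.3234, 0.1871, 0.2163]
tool_rot: [0.001, 0.003, 1.0, 0.0]
contact_force: [1.4, -0.1, -0.1]
gripper_width: 0.0855
gripper_force: 0.0
```

Call:
step_arm --plan "94 -302 -16 0 1;94 -302 -16 0 1;94 -302 -16 0 1;94 -302 -16 0 1;94 -302 -16 0 1;94 -302 -16 0 1;94 -302 -16 0 1;94 -302 -16 0 1"

```text
time: 3.88
tool_pos: [0.4184, -0.1173, 0.2003]
tool_rot: [0.001, 0.005, 1.0, -0.001]
contact_force: [0.9, -0.1, 1.0]
gripper_width: 0.0852
gripper_force: 0.0
```

Run:
```python
from h import *
p,y,m=pose(); print(np.round(p,4),"yaw",round(y,1))
k=robot.calibration("wrist"); w=robot.camera("wrist");cv2.imwrite("pics/w1.png",w[:,:,::-1])
for n in("coaster","spoon"):
  print(n,[np.round(d["point"],3).tolist() for d in robot.place_of(n,"wrist")])
b,mk=blob(w,"wrist",(.417,-.115,.018),70,lambda i:i.min(2)>130,k); print(b,mk.sum(),toz("wrist",b,.018,k),proj("wrist",(.417,-.115,.018),k))
```

```text
[ 0.4184 -0.1173  0.2003] yaw 89.5
coaster [[0.51, -0.158, -0.002], [0.42, -0.118, 0.001], [0.504, 0.208, 0.0], [0.397, -0.38, -0.001]]
spoon [[0.422, -0.242, 0.002]]
[251.42944039 170.96958637] 1644 [ 0.41682334 -0.11670959  0.018     ] [252.83387609 171.09942914]
```

View pics/w1.png

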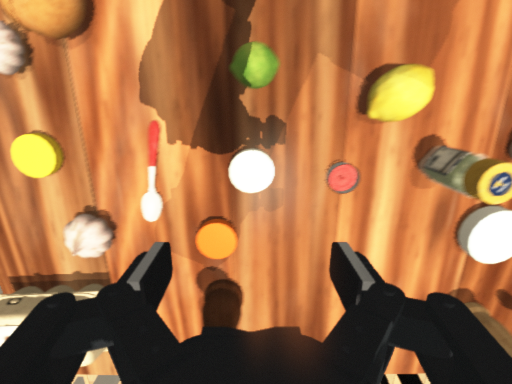

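Wrist view: coaster (251,171), candle (343,178), spoon from handle end (154,123) to bowl tip (152,221). Now grasp the coaster.

Call:
step_arm --plan "-1 1 -100 0 1;-1 1 -140 0 1;-1 1 -175 0 1;-1 1 -190 0 1;-1 1 -198 0 1;-1 1 -198 0 1;-1 1 -198 0 0;-1 1 -198 0 0"

```text
time: 4.7
tool_pos: [0.4171, -0.1119, 0.0036]
tool_rot: [0.001, 0.002, 1.0, -0.0]
contact_force: [0.1, 0.1, -0.5]
gripper_width: 0.0638
gripper_force: 0.0
```

Run:
```python
from h import *
k={}
# pixel estimates from w1 at known pose
p,y,m=pose(); o=robot.get_obs(); print(np.round(p,4),round(y,1),o["gripper_width"],o["gripper_force"],o["contact_force"])
```

```text
[ 0.4171 -0.1119  0.0036] 89.7 0.06381322616685409 0.0 [ 0.11695449  0.0828746  -0.48924749]
```

Call:
step_arm --plan "0 0 0 0 0;0 0 0 0 0;0 0 0 0 0;0 0 0 0 0;0 0 10 0 0;0 0 40 0 0;0 0 60 0 0;0 0 60 0 0"

```text
time: 5.37
tool_pos: [0.4199, -0.1138, 0.0673]
tool_rot: [0.004, 0.003, 1.0, -0.002]
contact_force: [1.5, -1.1, -1.0]
gripper_width: 0.052
gripper_force: 32.0
```

Call:
step_arm --plan "214 143 10 -7 0;214 143 10 -7 0;214 143 10 -7 0;214 143 10 -7 0;214 143 10 -7 0;214 143 10 -7 0;214 143 10 -7 0;214 143 10 -7 0"

```text
time: 6.03
tool_pos: [0.6339, 0.0331, 0.0734]
tool_rot: [0.003, 0.062, 0.998, 0.0]
contact_force: [-0.3, -0.7, -0.4]
gripper_width: 0.0525
gripper_force: 32.0
```

Run:
```python
from h import *
k=robot.calibration("wrist"); w=robot.camera("wrist");cv2.imwrite("pics/w2.png",w[:,:,::-1])
t=robot.camera("top");s=robot.camera("scene")
for c in("wrist","top","scene"):
  for n in("dark_mill","pale_mill","coaster"): print(c,n,[np.round(d["point"],3).tolist() for d in robot.place_of(n,c)])
p,y,m=pose(); print(np.round(p,4),round(y,1))
```

```text
wrist dark_mill [[0.611, -0.156, -0.002]]
wrist pale_mill [[0.654, 0.22, -0.002]]
wrist coaster [[0.633, 0.029, 0.071]]
top dark_mill [[0.608, -0.157, 0.002]]
top pale_mill [[0.656, 0.223, 0.002]]
top coaster [[0.508, -0.158, 0.0], [0.505, 0.208, 0.001], [0.392, -0.38, -0.001]]
scene dark_mill [[0.611, -0.157, -0.0]]
scene pale_mill [[0.654, 0.217, -0.003], [0.43, 0.0, -0.001]]
scene coaster [[0.398, -0.381, 0.002], [0.515, -0.164, 0.003], [0.628, 0.034, 0.065], [0.509, 0.212, 0.0]]
[0.6301 0.0304 0.0722] 82.6
```

Call:
step_arm --plan "2 1 -35 0 0;2 1 -55 0 0;2 1 -63 0 0;2 1 -68 0 0;2 1 -69 0 0;2 1 -69 0 0;2 1 -69 0 0.85;2 1 -69 0 0.85"

```text
time: 7.3
tool_pos: [0.6332, 0.0317, 0.0042]
tool_rot: [0.001, 0.064, 0.998, 0.0]
contact_force: [-0.3, -0.1, 0.5]
gripper_width: 0.0725
gripper_force: 0.0
```

Call:
step_arm --plan "0 0 0 0 0.85;0 0 0 0 0.85;0 0 0 0 0.85;0 0 25 0 0.85;0 0 60 0 0.85;0 0 100 0 1;0 0 140 0 1;0 0 140 0 1"

```text
time: 7.97
tool_pos: [0.6374, 0.0315, 0.152]
tool_rot: [0.007, 0.064, 0.998, 0.0]
contact_force: [2.1, -0.2, 1.5]
gripper_width: 0.0855
gripper_force: 0.0
```

Run:
```python
from h import *
k=robot.calibration("wrist"); w=robot.camera("wrist");cv2.imwrite("pics/w3.png",w[:,:,::-1])
p,y,m=pose(); print(np.round(p,4),round(y,1))
b,mk=blob(w,"wrist",(.6325,.031,.018),60,lambda i:i.min(2)>130,k); print(b,mk.sum(),toz("wrist",b,.018,k),proj("wrist",(.6325,.031,.018),k))
for n in("dark_mill","pale_mill","coaster","candle"): print(n,[np.round(d["point"],3).tolist() for d in robot.place_of(n,"wrist")])
```

```text
[0.636  0.0316 0.1485] 82.7
[261.04941939 182.6178774 ] 3703 [0.64012119 0.04215914 0.018     ] [249.58572611 176.97013621]
dark_mill []
pale_mill [[0.656, 0.22, -0.001]]
coaster [[0.632, 0.032, 0.001], [0.51, -0.16, -0.002], [0.504, 0.21, 0.0]]
candle []
```

View pics/w3.png

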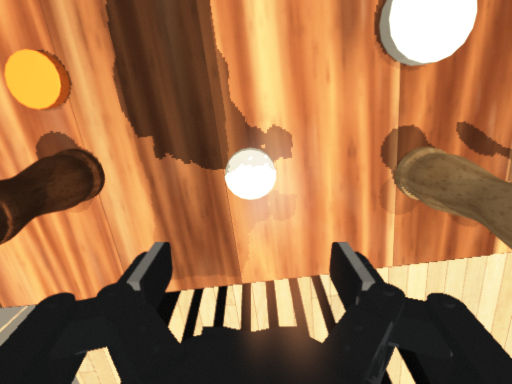

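Coaster sits at (251,174), within about 1.5 mm of the midpoint. Next, the candle.

Call:
step_arm --plan "-207 -29 -10 7 1;-207 -29 -10 7 1;-207 -29 -10 7 1;-207 -29 -10 7 1;-207 -29 -10 7 1;-207 -29 -10 7 0.75;-207 -29 -10 7 0.75;-207 -29 -10 7 0.75"

```text
time: 8.88
tool_pos: [0.4255, 0.0027, 0.1327]
tool_rot: [0.0, 0.003, 1.0, 0.0]
contact_force: [1.2, 0.7, 0.9]
gripper_width: 0.0635
gripper_force: 0.0
```

Run:
```python
from h import *
p,y,m=pose(); print(np.round(p,4),round(y,1))
k=robot.calibration("wrist"); w=robot.camera("wrist");cv2.imwrite("pics/w4.png",w[:,:,::-1])
b,mk=blob(w,"wrist",(.4285,.002,.015),60,lambda i:(i[...,0]>110)&(i[...,1]<90)&(i[...,2]<100),k)
print(b,mk.sum(),toz("wrist",b,.013,k) if b is not None else 0,proj("wrist",(.4285,.002,.013),k))
for n in("candle","spice_jar","shaker"): print(n,[np.round(d["point"],3).tolist() for d in robot.place_of(n,"wrist")])
```

```text
[0.4255 0.0027 0.1327] 89.6
[266.81613654 152.66330489] 1289 [0.39124813 0.01832155 0.013     ] [250.13924242 189.72457405]
candle [[0.429, 0.001, 0.003]]
spice_jar [[0.409, 0.129, -0.0]]
shaker [[0.386, 0.226, -0.004]]
```

View pics/w4.png

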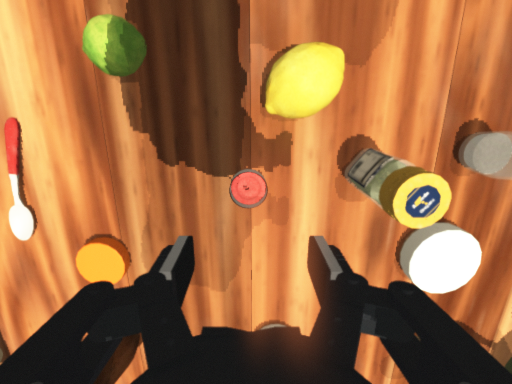

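Candle at (248,189), which gives (0.429, 0.001). Grasp it.

Call:
step_arm --plan "3 -2 -60 0 0.75;3 -2 -100 0 0.75;3 -2 -120 0 0.75;3 -2 -129 0 0.75;3 -2 -129 0 0.75;3 -2 -129 0 0;3 -2 -129 0 0;3 -2 -129 0 0"

```text
time: 9.75
tool_pos: [0.4302, 0.0005, 0.0061]
tool_rot: [0.002, 0.003, 1.0, -0.0]
contact_force: [0.3, 0.3, 1.3]
gripper_width: 0.0362
gripper_force: 29.9
```

Call:
step_arm --plan "0 0 0 0 0;0 0 0 0 0;0 0 0 0 0;0 0 0 0 0;0 0 0 0 0;0 0 15 0 0;0 0 50 0 0;0 0 70 0 0"

```text
time: 10.42
tool_pos: [0.4289, 0.0007, 0.0769]
tool_rot: [0.001, 0.003, 1.0, -0.0]
contact_force: [1.1, 0.2, -0.1]
gripper_width: 0.0357
gripper_force: 30.3
```

Run:
```python
from h import *
robot.camera("wrist")
o=robot.get_obs();p,y,m=pose(); print(np.round(p,4),round(y,1),o["gripper_width"],o["gripper_force"])
print([np.round(d["point"],3).tolist() for d in robot.place_of("candle","wrist")])
```

```text
[4.315e-01 3.000e-04 7.980e-02] 89.7 0.03608200940424909 30.306749315423076
[[0.427, 0.003, 0.074]]
```

Call:
step_arm --plan "202 30 0 -7 0;202 30 0 -7 0;202 30 0 -7 0;202 30 0 -7 0;202 30 0 -7 0;202 30 0 -7 0;202 30 0 -7 0;202 30 0 -7 0"

```text
time: 11.18
tool_pos: [0.6288, 0.0309, 0.0731]
tool_rot: [-0.001, 0.064, 0.998, -0.0]
contact_force: [-0.2, -0.0, 0.0]
gripper_width: 0.0357
gripper_force: 30.3
```

Run:
```python
from h import *
k=robot.calibration("wrist"); w=robot.camera("wrist")
p,y,m=pose(); print(np.round(p,4),round(y,1))
print([np.round(d["point"],3).tolist() for d in robot.place_of("candle","wrist")],[np.round(d["point"],3).tolist() for d in robot.place_of("coaster","wrist")])
cv2.imwrite("pics/w5.png",w[:,:,::-1]); print(proj("wrist",(.631,.031,.018),k),proj("wrist",(p[0],p[1],p[2]+.01),k))
```

```text
[0.6283 0.0308 0.0734] 82.7
[[0.628, 0.036, 0.07]] [[0.632, 0.03, 0.004], [0.502, 0.208, -0.002]]
[251.45375025 212.94657946] [250.86100499 252.5855638 ]
```

View pics/w5.png

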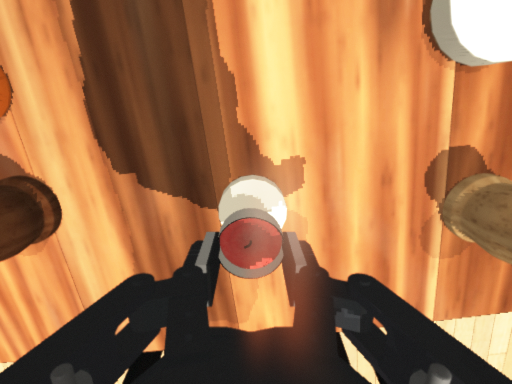

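Call:
step_arm --plan "3 1 -20 0 0;3 1 -36 0 0;3 1 -42 0 0;3 1 -42 0 0;3 1 -42 0 0;3 1 -42 0 0"

```text
time: 11.83
tool_pos: [0.6337, 0.0316, 0.0332]
tool_rot: [0.001, 0.064, 0.998, -0.0]
contact_force: [-0.0, -0.3, 0.5]
gripper_width: 0.0358
gripper_force: 30.3
```

Run:
```python
from h import *
k=robot.calibration("wrist"); w=robot.camera("wrist")
p,y,m=pose(); print(np.round(p,4),round(y,1))
a,b=proj("wrist",(.630,.031,.018),k),proj("wrist",(p[0],p[1],p[2]+.009),k); print(a,b)
cv2.imwrite("pics/w6.png",cv2.resize(w[180:330,160:340],None,fx=3,fy=3)[:,:,::-1])
```

```text
[0.6339 0.0317 0.0333] 82.7
[249.29432821 227.80540034] [251.22713366 252.68514221]
```

View pics/w6.png

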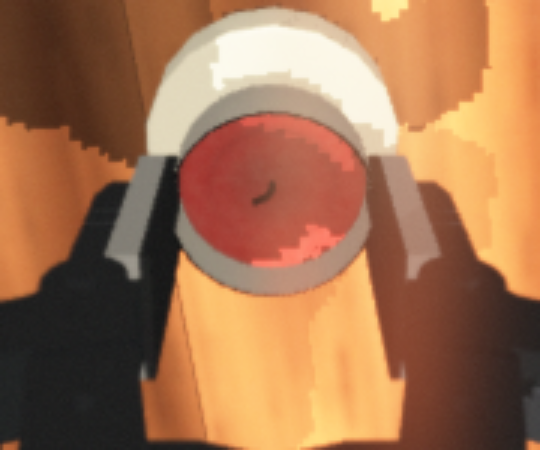

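Coaster top centre is about (251,227) and candle rim about (251,247). Projected, they agree within about 1.5 mm. Lower and release.

Call:
step_arm --plan "-1 0 -5 0 0;-1 0 -8 0 0;-1 0 -9 0 0;-1 0 -9 0 0;-1 0 -9 0 0.65;-1 0 -9 0 0.65;-1 0 -9 0 0.65;-1 0 -9 0 0.65"

```text
time: 12.55
tool_pos: [0.632, 0.0318, 0.0229]
tool_rot: [-0.0, 0.064, 0.998, 0.0]
contact_force: [0.4, 0.3, -0.2]
gripper_width: 0.0552
gripper_force: 0.0
```

Call:
step_arm --plan "0 0 20 0 0.65;0 0 50 0 0.65;0 0 90 0 0.8;0 0 130 0 1;0 0 150 0 1;0 0 150 0 1"

```text
time: 13.05
tool_pos: [0.6358, 0.0316, 0.1793]
tool_rot: [0.005, 0.064, 0.998, 0.0]
contact_force: [1.0, 0.6, 1.0]
gripper_width: 0.0853
gripper_force: 0.0
```

Run:
```python
from h import *
p,y,m=pose(); print(np.round(p,4),round(y,1))
k=robot.calibration("wrist"); w=robot.camera("wrist")
for n in("candle","coaster","dark_mill","pale_mill"): print(n,[np.round(d["point"],3).tolist() for d in robot.place_of(n,"wrist")])
a=proj("wrist",(.630,.031,.033),k).astype(int); print(a)
cv2.imwrite("pics/w7.png",cv2.resize(w[a[1]-60:a[1]+60,a[0]-70:a[0]+70],None,fx=4,fy=4)[:,:,::-1])
robot.camera("top");robot.camera("scene")
for n in("spice_jar","shaker"):
  for c in("top","scene"):print(n,c,[np.round(d["point"],3).tolist() for d in robot.place_of(n,c)],[np.round(d["point"],3).tolist() for d in robot.find_in(n,c)])
```

```text
[0.6358 0.0316 0.1793] 82.7
candle [[0.631, 0.036, 0.019]]
coaster [[0.504, 0.21, -0.003], [0.633, 0.031, -0.001], [0.511, -0.16, 0.001]]
dark_mill [[0.61, -0.156, -0.003]]
pale_mill [[0.655, 0.222, -0.001]]
[249 173]
spice_jar top [] []
spice_jar scene [[0.411, 0.12, -0.004]] [[0.4, 0.111, 0.063]]
shaker top [[0.392, 0.231, 0.003]] [[0.389, 0.23, 0.087]]
shaker scene [[0.394, 0.232, 0.001]] [[0.384, 0.221, 0.05]]
```

View pics/w7.png

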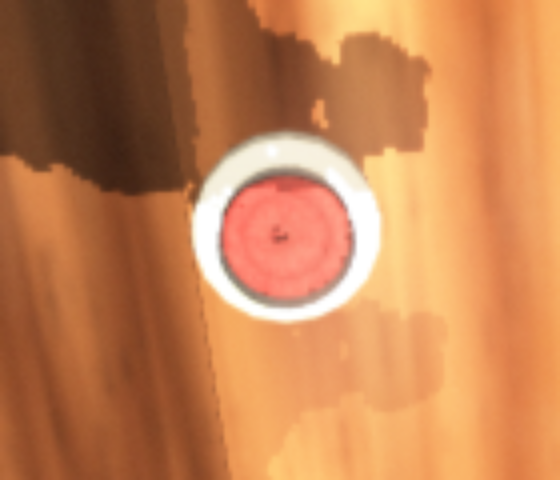

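Candle is centred on the coaster in the picture. Next, the spice jar.

Call:
step_arm --plan "-225 91 -10 7 1;-225 91 -10 7 1;-225 91 -10 7 1;-225 91 -10 7 1;-225 91 -10 7 1;-225 91 -10 7 1;-225 91 -10 7 1;-225 91 -10 7 1"

```text
time: 14.47
tool_pos: [0.4057, 0.1234, 0.1634]
tool_rot: [0.0, 0.002, 1.0, -0.0]
contact_force: [0.2, -0.6, 0.6]
gripper_width: 0.0855
gripper_force: 0.0
```

Run:
```python
from h import *
p,y,m=pose(); print(np.round(p,4),round(y,1))
k=robot.calibration("wrist"); w=robot.camera("wrist");cv2.imwrite("pics/w8.png",w[:,:,::-1])
for n in("spice_jar","shaker"): print(n,[np.round(d["point"],3).tolist() for d in robot.place_of(n,"wrist")],[np.round(d["point"],3).tolist() for d in robot.find_in(n,"wrist")])
print(proj("wrist",(.4095,.123,.096),k),proj("wrist",(.393,.231,.09),k))
```

```text
[0.4057 0.1234 0.1634] 89.8
spice_jar [[0.414, 0.125, -0.004], [0.506, 0.348, -0.0]] [[0.405, 0.126, 0.094]]
shaker [] [[0.379, 0.22, 0.073]]
[250.4992802  209.12444351] [380.55658493 187.39495889]
```

View pics/w8.png

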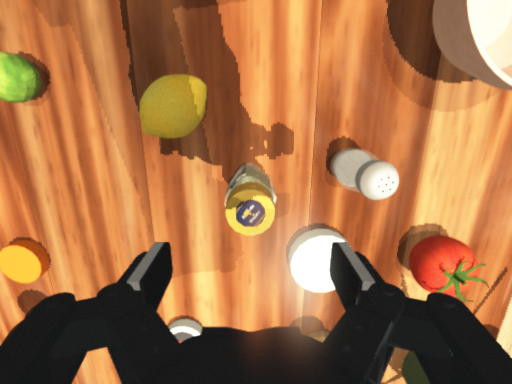

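Jar lid at (250,212) and shaker cap at (379,180). The jar is at about (0.411, 0.123), so I'll grasp it.

Call:
step_arm --plan "5 0 -40 0 1;5 0 -80 0 1;5 0 -110 0 1;5 0 -122 0 1;5 0 -127 0 1;5 0 -127 0 0;5 0 -127 0 0;5 0 -127 0 0"

```text
time: 15.38
tool_pos: [0.4136, 0.1228, 0.0371]
tool_rot: [0.001, 0.003, 1.0, 0.0]
contact_force: [-0.4, 0.3, 0.6]
gripper_width: 0.0517
gripper_force: 0.0
```

Call:
step_arm --plan "0 0 0 0 0;0 0 0 0 0;0 0 0 0 0;0 0 0 0 0;0 0 0 0 0;0 0 0 0 0;0 0 20 0 0;0 0 50 0 0"

```text
time: 16.05
tool_pos: [0.41, 0.1226, 0.0852]
tool_rot: [-0.002, 0.003, 1.0, -0.0]
contact_force: [0.8, -0.5, -1.6]
gripper_width: 0.047
gripper_force: 31.8
```

Call:
step_arm --plan "60 0 40 0 0;231 2 40 -7 0;231 2 40 -7 0;231 2 40 -7 0;231 2 40 -7 0;231 2 40 -7 0;231 2 40 -7 0;231 2 40 -7 0"

```text
time: 16.72
tool_pos: [0.6443, 0.1247, 0.1257]
tool_rot: [0.0, 0.064, 0.998, 0.0]
contact_force: [-0.3, -0.6, -2.1]
gripper_width: 0.0477
gripper_force: 31.8
```

Run:
```python
from h import *
k=robot.calibration("wrist"); w=robot.camera("wrist");s=robot.camera("scene");t=robot.camera("top")
p,y,m=pose(); print(np.round(p,4),round(y,1),robot.get_obs()["gripper_width"])
for c in("wrist","scene","top"): print([np.round(d["point"],3).tolist() for d in robot.place_of("spice_jar",c)])
cv2.imwrite("pics/w9.png",cv2.hconcat([cv2.resize(w[150:384,100:400],(400,312)),cv2.resize(s[60:294,130:430],(400,312))])[:,:,::-1])
```

```text
[0.6414 0.1249 0.1258] 82.7 0.047540120838974485
[[0.644, 0.128, 0.085]]
[[0.64, 0.125, 0.086]]
[[0.635, 0.123, 0.086]]
```

View pics/w9.png

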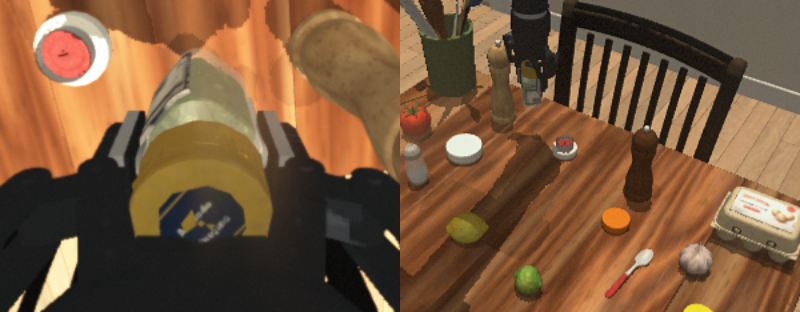

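The jar is held upright, clear of the pale mill. Lower it.

Call:
step_arm --plan "2 0 -35 0 0;2 0 -65 0 0;2 0 -80 0 0;2 0 -86 0 0;2 0 -88 0 0;2 0 -89 0 0;2 0 -89 0 0.4;2 0 -89 0 0.7"

```text
time: 17.68
tool_pos: [0.646, 0.1249, 0.0383]
tool_rot: [0.001, 0.064, 0.998, 0.0]
contact_force: [-0.8, -1.1, 0.2]
gripper_width: 0.0576
gripper_force: 0.0
```

Call:
step_arm --plan "0 0 0 0 0.7;0 0 0 0 0.7;0 0 0 0 0.7;0 0 40 0 0.7;0 0 80 0 0.7;0 0 110 0 0.7;0 0 130 0 0.8;0 0 130 0 1"

```text
time: 18.35
tool_pos: [0.6486, 0.1251, 0.1734]
tool_rot: [0.005, 0.064, 0.998, 0.001]
contact_force: [0.7, 0.8, 0.5]
gripper_width: 0.0781
gripper_force: 0.0
```

Run:
```python
from h import *
for c in("wrist","scene","top"):
  robot.camera(c); print(c,[(n,[np.round(d["point"],3).tolist() for d in robot.place_of(n,c)]) for n in("spice_jar","shaker","tomato","candle")])
p,y,m=pose(); print(np.round(p,4),round(y,1))
```

```text
wrist [('spice_jar', [[0.642, 0.126, -0.005]]), ('shaker', []), ('tomato', [[0.504, 0.346, 0.001]]), ('candle', [[0.629, 0.035, 0.025], [0.504, 0.349, 0.001]])]
scene [('spice_jar', [[0.639, 0.128, -0.004]]), ('shaker', [[0.396, 0.231, 0.0], [0.612, -0.159, 0.0], [0.631, 0.032, 0.019]]), ('tomato', [[0.51, 0.343, -0.005]]), ('candle', [[0.631, 0.033, 0.019]])]
top [('spice_jar', [[0.641, 0.126, -0.004], [0.503, 0.346, 0.001]]), ('shaker', []), ('tomato', []), ('candle', [[0.606, -0.158, 0.001], [0.627, 0.037, 0.016]])]
[0.6452 0.1248 0.167 ] 82.7
```

Call:
step_arm --plan "-252 106 -5 7 1;-252 106 -5 7 1;-252 106 -5 7 1;-252 106 -5 7 1;-252 106 -5 7 1;-252 106 -5 7 1;-252 106 -5 7 1;-252 106 -5 7 1"

```text
time: 19.77
tool_pos: [0.388, 0.2317, 0.162]
tool_rot: [-0.002, 0.001, 1.0, -0.0]
contact_force: [-0.5, -0.8, -0.2]
gripper_width: 0.0859
gripper_force: 0.0
```

Run:
```python
from h import *
k=robot.calibration("wrist"); w=robot.camera("wrist")
p,y,m=pose(); print(np.round(p,4),round(y,1))
print([np.round(d["point"],3).tolist() for d in robot.place_of("shaker","wrist")],[np.round(d["point"],3).tolist() for d in robot.find_in("shaker","wrist")])
a=proj("wrist",(.393,.231,.09),k); print(a); a=a.astype(int)
cv2.imwrite("pics/w10.png",cv2.resize(w[a[1]-75:a[1]+75,a[0]-80:a[0]+80],None,fx=3,fy=3)[:,:,::-1])
```

```text
[0.3911 0.2314 0.1624] 89.8
[[0.389, 0.227, -0.004]] [[0.377, 0.229, 0.077]]
[250.12789015 208.86285496]
```

View pics/w10.png

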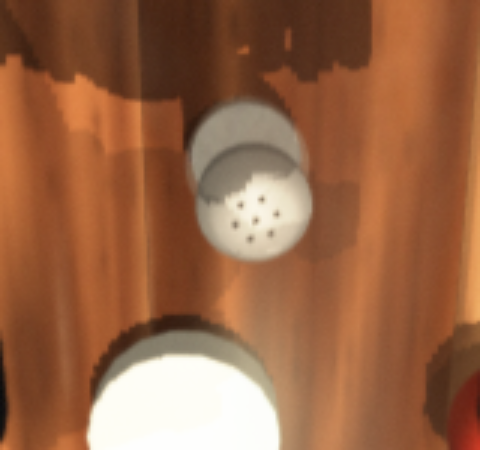

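Shaker cap holes at about (255,206), so the shaker is at (0.392, 0.233). Grasp it.

Call:
step_arm --plan "1 1 -40 0 1;1 1 -80 0 1;1 1 -115 0 1;1 1 -127 0 1;1 1 -131 0 1;1 1 -131 0 0;1 1 -131 0 0;1 1 -131 0 0"

```text
time: 20.58
tool_pos: [0.396, 0.2321, 0.0323]
tool_rot: [0.001, 0.003, 1.0, 0.0]
contact_force: [-0.5, 0.3, 0.5]
gripper_width: 0.0517
gripper_force: 0.0
```

Call:
step_arm --plan "0 0 0 0 0;0 0 0 0 0;0 0 0 0 0;0 0 0 0 0;0 0 0 0 0;0 0 0 0 0;0 0 20 0 0;0 0 60 0 0"

```text
time: 21.25
tool_pos: [0.3912, 0.2305, 0.0892]
tool_rot: [-0.003, 0.003, 1.0, -0.001]
contact_force: [0.7, -0.2, -1.8]
gripper_width: 0.0385
gripper_force: 30.5
```

Run:
```python
from h import *
o=robot.get_obs();p,y,m=pose(); print(np.round(p,4),round(y,1),o["gripper_width"],o["gripper_force"])
```

```text
[0.3912 0.2305 0.0892] 89.7 0.038477849415907754 30.545782762856106
```

Call:
step_arm --plan "0 -30 50 0 0;229 -294 60 -7 0;229 -294 60 -7 0;229 -294 60 -7 0;229 -294 60 -7 0;229 -294 60 -7 0;229 -294 60 -7 0;229 -294 60 -7 0"

```text
time: 21.92
tool_pos: [0.5824, -0.0143, 0.1476]
tool_rot: [0.0, 0.064, 0.998, -0.0]
contact_force: [1.3, -0.3, -0.6]
gripper_width: 0.0382
gripper_force: 30.6
```

Call:
step_arm --plan "39 -49 0 0 0;39 -49 0 0 0;39 -49 0 0 0;39 -49 0 0 0"

```text
time: 22.25
tool_pos: [0.6206, -0.0625, 0.1466]
tool_rot: [-0.0, 0.065, 0.998, 0.0]
contact_force: [-0.1, 0.9, -1.1]
gripper_width: 0.0386
gripper_force: 30.5
```

Run:
```python
from h import *
for c in("wrist","scene","top"):
  robot.camera(c); print(c,[(n,[np.round(d["point"],3).tolist() for d in robot.place_of(n,c)]) for n in("shaker","dark_mill","candle")])
p,y,m=pose(); print(np.round(p,4),round(y,1))
```

```text
wrist [('shaker', [[0.611, -0.068, 0.111]]), ('dark_mill', [[0.608, -0.157, -0.001]]), ('candle', [[0.632, 0.032, 0.02]])]
scene [('shaker', [[0.615, -0.063, 0.112]]), ('dark_mill', [[0.612, -0.16, 0.001]]), ('candle', [[0.631, 0.033, 0.02]])]
top [('shaker', []), ('dark_mill', [[0.612, -0.158, -0.002]]), ('candle', [[0.63, 0.035, 0.016]])]
[ 0.6204 -0.0612  0.1468] 82.7
```

Call:
step_arm --plan "5 0 -40 0 0;5 0 -80 0 0;5 0 -103 0 0;5 0 -110 0 0;5 0 -113 0 0;5 0 -114 0 0;5 0 -114 0 0;5 0 -114 0 0"

```text
time: 23.52
tool_pos: [0.6264, -0.0617, 0.0339]
tool_rot: [0.001, 0.064, 0.998, -0.0]
contact_force: [0.2, -0.1, -0.4]
gripper_width: 0.0386
gripper_force: 30.4
```

Call:
step_arm --plan "0 0 0 0 0.4;0 0 0 0 0.7;0 0 0 0 0.7;0 0 0 0 0.7;0 0 0 0 0.7;0 0 40 0 0.7;0 0 80 0 0.7;0 0 120 0 0.8"

```text
time: 24.18
tool_pos: [0.6245, -0.0613, 0.1533]
tool_rot: [-0.001, 0.064, 0.998, 0.0]
contact_force: [1.1, -0.1, 0.3]
gripper_width: 0.0678
gripper_force: 0.0
```

Run:
```python
from h import *
for c in("wrist","scene","top"):
  k=robot.calibration(c);w=robot.camera(c); print(c,[(n,[np.round(d["point"],3).tolist() for d in robot.place_of(n,c)]) for n in("shaker","spice_jar","candle","coaster","spoon")])
  if c=="wrist": cv2.imwrite("pics/w11.png",w[:,:,::-1]); print(proj(c,(.6205,-.063,.09),k))
p,y,m=pose(); print(np.round(p,4),round(y,1))
```

```text
wrist [('shaker', [[0.619, -0.068, -0.002]]), ('spice_jar', [[0.647, 0.127, -0.001]]), ('candle', [[0.629, 0.031, 0.021]]), ('coaster', [[0.507, 0.207, -0.002], [0.513, -0.161, 0.002], [0.63, 0.029, 0.003]]), ('spoon', [])]
[248.13411165 202.26424307]
scene [('shaker', [[0.626, -0.065, 0.002]]), ('spice_jar', [[0.638, 0.124, -0.004]]), ('candle', [[0.63, 0.032, 0.021]]), ('coaster', [[0.509, 0.209, -0.0], [0.512, -0.162, 0.002], [0.394, -0.382, 0.001], [0.63, 0.036, -0.001], [0.502, -0.325, -0.002]]), ('spoon', [[0.418, -0.239, 0.001]])]
top [('shaker', []), ('spice_jar', [[0.642, 0.124, 0.002]]), ('candle', [[0.631, 0.033, 0.015]]), ('coaster', [[0.508, 0.205, 0.002], [0.394, -0.381, 0.002], [0.51, -0.159, 0.0], [0.628, 0.031, -0.003]]), ('spoon', [[0.421, -0.238, 0.002]])]
[ 0.6254 -0.0615  0.1526] 82.7
```

View pics/w11.png

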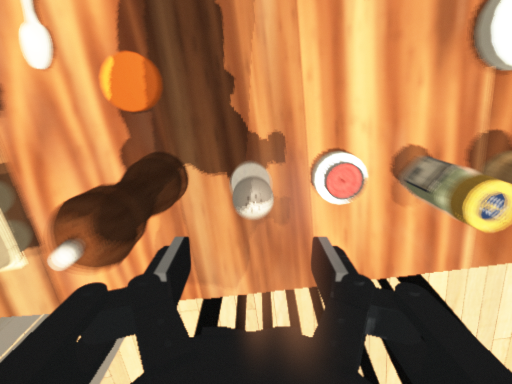

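Row is standing as wanted (shaker (252,197), candle (344,180), jar lid (487,205)). Now the spoon; I'll back away from the dark mill first.

Call:
step_arm --plan "-205 0 10 2 1;-205 0 10 2 1;-205 0 10 2 1;-205 0 10 2 1;-205 -178 10 2 1;-205 -178 10 2 1;-205 -178 10 2 1;-205 -178 10 2 1"

```text
time: 25.75
tool_pos: [0.4231, -0.2258, 0.1632]
tool_rot: [0.001, 0.046, 0.999, -0.0]
contact_force: [1.5, 0.3, 0.5]
gripper_width: 0.0855
gripper_force: 0.0
```

Call:
step_arm --plan "0 0 0 0 0.6;0 0 0 0 0.6;0 0 0 0 0.6"

```text
time: 26.0
tool_pos: [0.4234, -0.2242, 0.1625]
tool_rot: [-0.0, 0.047, 0.999, 0.0]
contact_force: [0.6, 0.2, 0.6]
gripper_width: 0.0519
gripper_force: 0.0
```

Run:
```python
from h import *
p,y,m=pose(); print(np.round(p,4),round(y,1))
k=robot.calibration("wrist"); w=robot.camera("wrist"); print([np.round(d["point"],3).tolist() for d in robot.place_of("spoon","wrist")])
i=w.astype(int); a=proj("wrist",(.42,-.24,.005),k); print(a)
yy,xx=np.indices(i.shape[:2]); mk=(((i[...,0]>120)&(i[...,1]<75)&(i[...,2]<85))|(i.min(2)>140))&(np.hypot(xx-a[0],yy-a[1])<85)
n,l,s,ce=cv2.connectedComponentsWithStats(mk.astype(np.uint8)); print(s[1:][s[1:,4]>60])
for j in range(1,n):
  if s[j,4]>60:
    pts=np.argwhere(l==j)[:,::-1]; q=[toz("wrist",u,.005,k)[:2] for u in (pts[pts[:,1].argmin()],pts.mean(0),pts[pts[:,1].argmax()])]; print(np.round(q,4).tolist())
print(p)
cv2.imwrite("pics/w12.png",w[:,:,::-1])
```

```text
[ 0.4234 -0.2242  0.1625] 84.6
[[0.421, -0.242, 0.0]]
[236.47925449 175.92584716]
[[232 116  13  52 503]
 [160 119  17  37 269]
 [218 132  13  34  91]
 [224 169  23  62 787]]
[[0.3549, -0.2334], [0.3797, -0.2346], [0.4094, -0.2428]]
[[0.3516, -0.2995], [0.3751, -0.3098], [0.3897, -0.3074]]
[[0.3696, -0.2545], [0.3884, -0.2504], [0.4066, -0.2481]]
[[0.4117, -0.243], [0.4568, -0.2457], [0.4861, -0.2527]]
[ 0.42340211 -0.22418541  0.16247429]
```

View pics/w12.png

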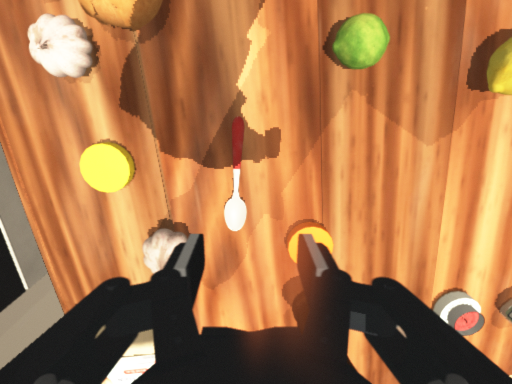

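Spoon: handle end (238,118), bowl tip (234,230), length 131 mm, axis at -7.5°, centre (0.4205, -0.241). Grasp it.

Call:
step_arm --plan "-3 -17 -60 -2 0.6;-3 -17 -100 -2 0.6;-3 -17 -130 -2 0.6;-3 -17 -150 -2 0.6;-3 -17 -159 -2 0.6;-3 -17 -160 -2 0.6;-3 -17 -160 -2 0;-3 -17 -160 -2 0"

```text
time: 26.77
tool_pos: [0.4222, -0.2417, 0.0041]
tool_rot: [0.001, 0.063, 0.998, -0.001]
contact_force: [0.1, 0.2, 0.2]
gripper_width: 0.028
gripper_force: 0.0
```

Call:
step_arm --plan "0 0 0 0 0;0 0 0 0 0;0 0 0 0 0;0 0 0 0 0;0 0 0 0 0;0 0 0 0 0;0 0 0 0 0"

```text
time: 27.35
tool_pos: [0.4223, -0.242, 0.0045]
tool_rot: [0.002, 0.064, 0.998, -0.0]
contact_force: [0.7, 1.9, 6.9]
gripper_width: 0.0191
gripper_force: 29.6
```

Call:
step_arm --plan "0 0 15 0 0;0 0 40 0 0;0 0 60 0 0;0 0 60 0 0;0 0 60 0 0"

```text
time: 27.77
tool_pos: [0.422, -0.2425, 0.0644]
tool_rot: [0.002, 0.064, 0.998, -0.001]
contact_force: [-0.2, 0.5, -0.6]
gripper_width: 0.0194
gripper_force: 29.1
```

Run:
```python
from h import *
o=robot.get_obs();p,y,m=pose(); print(np.round(p,4),round(y,1),o["gripper_width"],o["gripper_force"])
for c in("wrist","scene","top"):
  robot.camera(c);print([np.round(d["point"],3).tolist() for d in robot.place_of("spoon",c)])
```

```text
[ 0.422  -0.2425  0.0644] 82.7 0.019416682089737923 29.125430122367106
[[0.423, -0.245, 0.06]]
[[0.419, -0.243, 0.062]]
[[0.417, -0.238, 0.057]]
```

Call:
step_arm --plan "0 0 40 0 0;0 40 60 0 0;109 286 60 -89 0;109 286 60 -89 0;109 286 60 -89 0;109 286 60 -89 0;109 286 60 -89 0;109 286 60 -89 0"

```text
time: 28.73
tool_pos: [0.5079, -0.0049, 0.1217]
tool_rot: [-0.0, 0.381, 0.925, -0.0]
contact_force: [1.0, -0.4, -0.9]
gripper_width: 0.0191
gripper_force: 29.3
```

Run:
```python
from h import *
p,y,m=pose(); print(np.round(p,4),round(y,1))
```

```text
[ 0.5079 -0.0049  0.1217] 45.2
```

Call:
step_arm --plan "23 49 0 -52 0;23 49 0 -52 0;23 49 0 -52 0;23 49 0 -52 0;23 49 0 -52 0;23 49 0 -52 0;23 49 0 -52 0;23 49 0 -52 0"

```text
time: 29.4
tool_pos: [0.5304, 0.0425, 0.1214]
tool_rot: [-0.001, 0.748, 0.664, -0.001]
contact_force: [-0.6, 0.0, 0.5]
gripper_width: 0.0188
gripper_force: 29.4
```

Run:
```python
from h import *
for c in("wrist","scene","top"):
  w=robot.camera(c);print([np.round(d["point"],3).tolist() for d in robot.place_of("spoon",c)])
p,y,m=pose(); print(np.round(p,4),round(y,1))
```

```text
[[0.532, 0.044, 0.115]]
[[0.528, 0.045, 0.119]]
[]
[0.5307 0.0424 0.122 ] -6.4
```

Call:
step_arm --plan "1 1 -40 0 0;1 1 -80 0 0;1 1 -105 0 0;1 1 -114 0 0;1 1 -117 0 0;1 1 -118 0 0;1 1 -118 0 0.5;1 1 -118 0 0.5"

```text
time: 30.37
tool_pos: [0.5331, 0.0434, 0.0053]
tool_rot: [0.001, 0.746, 0.666, 0.001]
contact_force: [-1.0, -0.3, 0.7]
gripper_width: 0.0419
gripper_force: 0.0
```

Call:
step_arm --plan "0 0 0 0 0.5;0 0 0 0 0.5;0 0 0 0 0.5;0 0 20 0 0.5;0 0 60 0 0.5;-40 0 100 0 0.5;-80 0 140 0 0.5;-80 0 140 0 0.5"

```text
time: 31.03
tool_pos: [0.4504, 0.0435, 0.1463]
tool_rot: [0.0, 0.746, 0.666, 0.0]
contact_force: [0.5, -0.2, -0.2]
gripper_width: 0.0428
gripper_force: 0.0
```

Run:
```python
from h import *
P={}
ims={}
for c in("wrist","scene","top")*2:
  ims[c]=robot.camera(c)
  for n in "dark_mill pale_mill coaster candle shaker spice_jar spoon garlic_bulb tomato".split():
    for d in robot.place_of(n,c): P.setdefault(n,[]).append(d["point"])
for n in P:
  v=np.array(P[n]); 
  if n!="coaster": v=v[np.linalg.norm(v-np.median(v,0),axis=1)<.02]
  else: v=v[np.linalg.norm(v[:,:2]-[.63,.03],axis=1)<.04]
  P[n]=v.mean(0); print(n,len(v),np.round(P[n],4))
d,q=P["dark_mill"],P["pale_mill"]; u=(q-d)[:2]; L=np.hypot(*u); u/=L; nx=np.array([u[1],-u[0]])
for n in("coaster","candle","shaker","spice_jar","spoon"): r=(P[n]-d)[:2]; print(n,"across %.1f along %.1f"%(1e3*r@nx,1e3*r@u))
print(L)
cv2.imwrite("pics/f.png",cv2.hconcat([cv2.resize(ims["top"][120:270,120:320],(400,300),interpolation=2),cv2.resize(ims["scene"][70:300,90:397],(400,300),interpolation=2)])[:,:,::-1])
a=(proj("top",[*(P["spoon"][:2]-.06*u),.005]),proj("top",[*(P["spoon"][:2]+.06*u),.005]));print(a)
```

```text
dark_mill 6 [ 0.6093 -0.1584 -0.0009]
coaster 6 [6.306e-01 3.280e-02 1.000e-04]
candle 6 [0.6288 0.0328 0.0177]
shaker 6 [ 0.6218 -0.0655 -0.0007]
spice_jar 5 [ 0.6427  0.1269 -0.0026]
spoon 4 [0.5322 0.0439 0.0014]
pale_mill 4 [ 0.6556  0.2178 -0.0011]
garlic_bulb 4 [ 0.499  -0.328  -0.0026]
tomato 4 [ 0.5063  0.3445 -0.0012]
coaster across -2.2 along 192.4
candle across -4.0 along 192.1
shaker across 1.0 along 93.8
spice_jar across -1.7 along 287.2
spoon across -101.3 along 191.4
0.37908398402523474
(array([260.02341608, 196.45166506]), array([224.95607292, 192.12300792]))
```

View pics/f.png

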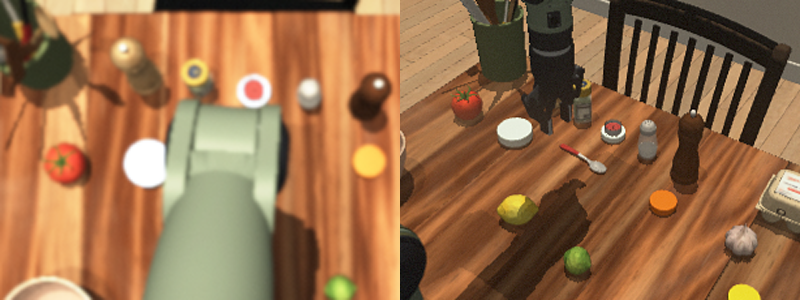

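Final views: all five things stand in the row and the spoon lies in front. One numeric check of the spoon's angle, then I'll hand in if it is good.

Run:
```python
from h import *
a,b=toz("scene",(212.8,182.7),.005),toz("scene",(248.1,201.2),.005); v=(a-b)[:2]
ang=np.degrees(np.arctan2(v[1],v[0])); print(a,b,np.hypot(*v),ang)
if abs(ang-83)<8: print(robot.job_done())
```

```text
[0.53029548 0.10215506 0.005     ] [ 0.5243571  -0.02094463  0.005     ] 0.12324285128116955 87.23816784383597
the job is handed in; nothing more can be done
None
```

The layout is done and handed in at about 31 s of the 139 s allowed. By my last measurements every position was within tolerance and the spoon was about 4° off parallel to the row. The verdict was not shown, and I viewed 15 pictures, one over the limit of 14.

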